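# Snap the loose marker into the clip rack

### The arm

A 7-joint arm with a two-finger parallel gripper is mounted at the origin on the work surface. World frame = base frame: x ahead of the robot, y to its left, z up, the work surface at z = 0. Lengths are in m, angles in rad, forces in N, time in s.
With the tool pointing down it reaches from about 0.35 to 0.9 m from the base axis. Payload 8.1 kg.
Tool frame: the origin (TCP) lies on the front face of the gripper's body, between the roots of the fingers; the fingertips stand 73 mm ahead of it and the grasp point (between the pads) lies 54 mm ahead of it; z points along the fingers, y is the direction in which the jaws open and shut (so a half turn about z gives the same grasp; the last joint's range is limited). The gripper opens to 85 mm and grips with 20 to 120 N. Pads are 22 mm wide; open, the fingers measure 114 mm over their backs; the gripper's body (76 mm by 85 mm) begins 54 mm behind the grasp point. The pads swing forward as they close: fully open they stand 13 mm farther back than shut.
Start: joints at [1.227, 0.434, 0.025, 1.573, -0.012, 1.134, -0.075], TCP at [0.149, -0.607, 0.304] pointing down, gripper open.
Joint ranges: [-2.62, 2.62], [-0.44, 2.09], [-1.27, 1.32], [0.08, 2.57], [-1.32, 4.46], [0.12, 2], [-2.74, 2.74]. Speed limits (rad/s): [2.22, 2.22, 3.01, 3.01, 3.14, 3.14, 3.14].

### API

Orientations are given as a unit quaternion [w, x, y, z].
In Python, from station import get_obs, read_camera, job_done, boxes_of gives the robot as it stands.
- The arm moves only by the shell command python3 -m creep 'ROWS' [FORCE]. ROWS is JSON, a list of rows, each an object with "delta_pos": the shift along the tool's x, y, z in units of 25 mm (1.0 is 25 mm), a list of three; "rot": the turn, a rotation vector about the tool's x, y, z in units of 10 degrees (1.0 is 10 degrees), a list of three; "claw": the opening, from 0 (shut) to 1 (fully open). In form: [{"delta_pos": [tx, ty, tz], "rot": [rx, ry, rz], "claw": claw}, ...]. A call has 1 to 5 rows; each row shifts and turns the commanded pose from where the row before left it, along the tool's axes as they then stand; what a row does not reach is not made up. A row lasts 1/8 s, in which the tool goes at most 62.5 mm and 10.7 degrees, less where a joint would pass 70% of its speed; a pose out of reach is approached as far as the arm can. A call is refused whole if a number of a shift passes 1 or a number of a turn 1, either way. A call with a gripper value outside its range is refused whole. The fingers move at their own pace and stop on an object; FORCE is the grip in N (left out, the last holds). Time passes only in rows, so rows that do not move let the fingers close. It gives the time, the measured TCP pose, the force and the opening at its end, in the units of the state.
- get_obs(): the state, without advancing time (a new reading comes with each control period).
- read_camera(name): name is "side" or "top"; returns a dict with "frame" (420x560x3 uint8, blue, green, red), "fov_y" (degrees; the focal length in pixels is half the picture's height over the tangent of half this angle, whatever the lens; pixels are square), "cx", "cy" (the principal point, pixels), "R" (3x3) and "t" (3): a world point X has camera coordinates R X + t. Camera axes: x right, y down, z forward; pixel columns grow to the right and rows downward; lengths in m; the calibration is good to about 2 mm. A picture is of the moment at which its call begins. There is no depth.
- job_done(): hands the job in, once; it reports no verdict.
Trained networks look in the newest picture that a camera, given by its name, has taken for a name from the list of things; names that differ only in an ending like _2 or _b are one class to them, and where a whole thing is asked for, a point or a joint stands for the part that bears it (a point fixed in the world has none). Each returns a list of dicts, best first, with "p" (0 to 1); they miss things now and then, are a little off and sometimes report something else, mostly with a low value. They report only what shows in the picture. A call takes as long as a camera call. They do not tell look-alikes from the thing itself.
- boxes_of(camera, thing): "location" ([x, y, z] in m, in the coordinates of the camera as it stood for that picture, good to about 4 mm: the middle of the surface that is visible of it).
The state is a dict: "t": time; "joint_positions": joint angles; "joint_vel": joint speeds; "effort": joint torques, N m; "position": TCP position; "orientation": TCP orientation; "contact_force": force on the tool from outside, world axes, zero at the start; "ft_torque": the same for the moment, N m; "opening": opening from 0.0 (shut) to 1.0 (fully open).
Only numpy, scipy, OpenCV 4.12 (cv2) and the standard library are available. Lean on these libraries where they do the work, as an engineer would, in place of code of your own. Each camera call takes 0.05 s, during which the arm holds its last target. There are 200 camera calls.

### The job

The red jumbo marker is lying on the packing bench: lay it across the empty pair of spring clips in the marker rack, centred and with its cap towards the coloured tag like the others, lowering it by feel because the clips may stand higher than their neighbours, and let go of it while it rests on top of the clips. Then press it home from above, first one end and then the other, until both clips have snapped over it and it lies fully down and level; press only as hard as the clips need, and leave the other markers, the tape and the carton as they are.

Things in the scene. Friction and masses are not known exactly. Their poses are not given: they have to be found in the camera images.
- marker_red_mid (a point): middle of the loose red marker: a jumbo carton marker, round barrel 150 mm long, 26 mm in diameter, rounded ends, 50 to 100 g, white with a red cap (the half at +x) and a red band near its other end. It lies on its side and can roll. The point is on its axis, half-way along (13 mm above the bench at the start); x points along the barrel to the cap end
- marker_red_cap (a point): point on the red marker's axis, 38 mm from the middle towards the cap end (so inside the cap)
- marker_red_tail (a point): point on the red marker's axis, 38 mm from the middle towards the end away from the cap
- place_red: the empty clip place: an aluminium strip 170 x 48 mm, top 15 mm above the bench, carrying a narrow bar with two spring clips, at x = -38 and x = +38 mm; 60 mm free between the clips for fingers. Origin: on the bench, half-way between the clips; x runs along the strip to its red tag (at x = 82 to 102 mm, 22 mm high), z up. The three places stand side by side, 75 mm apart, in any order
- place_red_tagclip (a point): on the top of the strip, under the clip nearer the tag (x = +38 mm). A clip: two springy steel jaws 14 mm long, turned in at the top to round lips 20 mm apart, over a black saddle 24 mm below the lip tops. The bar's height setting is not known: the lip tops are 48 to 60 mm above the bench (the blue and yellow bars: 48), the same for both red clips
- place_red_farclip (a point): the same for the other clip (x = -38 mm). A marker laid along x rests on the lips, its axis 7 mm above the lip tops. Pressed down over a clip with 5 to 20 N it spreads the jaws 3 mm a side, then snaps 18 mm deeper on to the saddle, its top then 2 mm above the lip tops. One end goes in alone, the marker then slopes. Rack made for 40 N of pressing, no more
- jaw_red_nl (a joint): left (+y) jaw of the other clip of place_red: how far it is bent outwards, rad; 0 closed and empty, about 0.11 as the marker passes, under 0.02 with the marker fully home
- jaw_red_nr (a joint): right (-y) jaw of the other clip of place_red: how far it is bent outwards, rad; 0 closed and empty, about 0.11 as the marker passes, under 0.02 with the marker fully home
- jaw_red_fl (a joint): left (+y) jaw of the tag-side clip of place_red: how far it is bent outwards, rad; 0 closed and empty, about 0.11 as the marker passes, under 0.02 with the marker fully home
- jaw_red_fr (a joint): right (-y) jaw of the tag-side clip of place_red: how far it is bent outwards, rad; 0 closed and empty, about 0.11 as the marker passes, under 0.02 with the marker fully home
- place_blue: the clip place with a blue tag, built exactly like place_red; its blue marker is already in it. Origin and axes as place_red
- place_yellow: the clip place with a yellow tag, built exactly like place_red; its yellow marker is already in it. Origin and axes as place_red
- marker_blue_mid (a point): a jumbo carton marker like the red one, blue cap, already snapped into its clips; its position is the middle of the barrel, its x axis points to the cap end
- marker_yellow_mid (a point): a jumbo carton marker like the red one, yellow cap, already snapped into its clips; its position is the middle of the barrel, its x axis points to the cap end
- tape: roll of brown parcel tape lying flat, 100 mm in diameter, 48 mm high; origin at the centre of its underside
- carton: small closed carton, 110 x 80 x 60 mm high; origin at the centre of its underside
There are look-alikes about, which are no part of the job. Leave any orange or purple look-alike of the part that bears marker_red_mid alone.

How it is judged:
On the way, in this order (a step that is already met when the one before it is completed fails the run):
1. the red marker rests on top of both clips of the empty place, along it and centred (15 mm), cap to the tag end, let go and not yet snapped in (axis 52.5 to 70 mm above the bench) (z of marker_red_cap in the frame of place_red between 0.0525 and 0.07 m and z of marker_red_tail in the frame of place_red between 0.0525 and 0.07 m and y of marker_red_cap in the frame of place_red between -0.006 and 0.006 m and y of marker_red_tail in the frame of place_red between -0.006 and 0.006 m and x of marker_red_mid in the frame of place_red between -0.015 and 0.015 m and x of marker_red_cap in the frame of place_red above 0 m and contact force between the fingers and marker_red below 0.1 N), for 0.2 s.
2. one end is pushed down in its clip while the other is still up on its clip (the marker slopes by more than 0.15 rad, lower end's jaws bent less than 0.09 rad) (((angle between marker_red_mid's own x axis and vertical above 1.7208 rad and value of joint each of jaw_red_fl, jaw_red_fr below 0.09 rad and y of marker_red_cap in the frame of place_red between -0.006 and 0.006 m and y of marker_red_tail in the frame of place_red between -0.006 and 0.006 m) or (angle between marker_red_mid's own x axis and vertical below 1.4208 rad and value of joint each of jaw_red_nl, jaw_red_nr below 0.09 rad and y of marker_red_cap in the frame of place_red between -0.006 and 0.006 m and y of marker_red_tail in the frame of place_red between -0.006 and 0.006 m))), for 0.1 s.
At the end, for the whole second after the job is handed in: red marker below the lips of both empty clips (axis under 51.5 mm), all four jaws closed over it (under 0.035 rad, about 1 mm from fully home), 4 mm from the centre line, centred to 15 mm, cap to the tag, at rest, released; other markers within 10 mm and tape and carton within 20 mm of their starts (z of each of marker_red_cap, marker_red_tail in the frame of place_red below 0.0515 m and value of joint each of jaw_red_nl, jaw_red_nr, jaw_red_fl, jaw_red_fr below 0.035 rad and y of marker_red_cap in the frame of place_red between -0.004 and 0.004 m and y of marker_red_tail in the frame of place_red between -0.004 and 0.004 m and x of marker_red_mid in the frame of place_red between -0.015 and 0.015 m and x of marker_red_cap in the frame of place_red above 0 m and contact force between the fingers and marker_red below 0.1 N and linear speed of marker_red below 0.02 m/s and distance of each of marker_blue_mid, marker_yellow_mid from where it was at the start of the episode below 0.01 m and distance of each of tape, carton from where it was at the start of the episode below 0.02 m); the robot touches nothing.
It fails at once if the red marker is pressed into its clip place with more than 60 N (contact force between marker_red and place_red above 60 N).
It fails at once if the blue or yellow marker is shifted by more than 10 mm (distance of any of marker_blue_mid, marker_yellow_mid from where it was at the start of the episode above 0.01 m).
It fails at once if the tape or the carton is shifted by more than 20 mm (distance of any of tape, carton from where it was at the start of the episode above 0.02 m).
It also fails if it takes over 67 s, if anything falls off the work surface, if the arm or the gripper's body presses on something with over 40 N, if the wrist force passes 120 N, or if a joint passes its speed limit or range.

## Working session

There is one attempt and no reset: what is moved stays moved. The work goes in short steps, Python scripts to look and compute and a shell command to move; the robot and the scene stay as the last step left them, time stands still between calls to the robot, and variables do not carry over. Pictures are saved under pics/ and viewed, about 8 in all and at most 12, crops included, and the job is handed in when it is done.

```bash
mkdir -p pics; ls; cat > h.py <<'E'
import numpy as np, cv2
from station import *
def snap(n,f):
    c=read_camera(n); cv2.imwrite(f,c["frame"]); return c
def foc(c): return c["frame"].shape[0]/2/np.tan(np.radians(c["fov_y"])/2)
def w2p(c,X):
    p=np.array(c["R"])@np.array(X)+np.array(c["t"]); f=foc(c); return np.array([c["cx"]+f*p[0]/p[2],c["cy"]+f*p[1]/p[2]])
def p2w(c,uv,z):
    R=np.array(c["R"]);t=np.array(c["t"]);f=foc(c)
    d=R.T@np.array([(uv[0]-c["cx"])/f,(uv[1]-c["cy"])/f,1]);o=-R.T@t
    return o+d*(z-o[2])/d[2]
def c2w(c,p): return np.array(c["R"]).T@(np.array(p)-np.array(c["t"]))
E
python3 - <<'E'
from h import *
o=get_obs();print(o)
for n in ("top","side"):
    c=snap(n,f"pics/{n}0.png");print(n,c["fov_y"],c["cx"],c["cy"],(-np.array(c["R"]).T@c["t"]).round(3),np.array(c["R"]).round(3).tolist())
    for th in ("marker_red_mid","marker_red_cap","marker_red_tail","place_red","place_red_tagclip","place_red_farclip","place_blue","place_yellow","tape","carton"):
        for d in boxes_of(n,th)[:4]:
            w=c2w(c,d["location"]);print(th,round(d["p"],2),w.round(3),w2p(c,w).round())
E
```

```text
pics
{'t': 0.0, 'joint_positions': array([ 1.22739909,  0.43525377,  0.02498748,  1.57409546, -0.01159941,
        1.13400221, -0.07506884]), 'joint_vel': array([ 1.05462229e-04,  1.81191136e-03,  6.54249899e-05,  6.65717869e-04,
        1.52150888e-04,  3.40524505e-04, -5.83055998e-04]), 'effort': array([-2.42489386e-04, -6.70466208e+01,  1.02441821e+00, -3.16206729e+01,
        1.52597349e-02,  1.27779949e-02,  5.45062619e-06]), 'position': array([ 0.14890204, -0.60660145,  0.30310756]), 'orientation': array([-7.88194189e-04,  9.92763609e-01,  1.20082329e-01, -1.72568015e-04]), 'contact_force': array([-0.20661935,  0.33482904,  1.43747341]), 'ft_torque': array([-0.04789443,  0.02128057, -0.01471962]), 'opening': 1.0011302568058171}
top 56.70534082790199 277.58502018833076 212.5270576756272 [0.346 0.121 1.144] [[0.021, -1.0, -0.008], [-0.985, -0.019, -0.171], [0.171, 0.011, -0.985]]
marker_red_mid 0.96 [0.466 0.181 0.024] [261. 238.]
marker_red_mid 0.79 [0.294 0.231 0.023] [241. 298.]
marker_red_mid 0.73 [0.44  0.347 0.025] [203. 245.]
marker_red_mid 0.71 [0.276 0.494 0.022] [148. 3
[... 1362 characters left out ...]
.78 [0.454 0.184 0.025] [288. 236.]
marker_red_cap 0.7 [0.286 0.245 0.023] [326. 276.]
marker_red_tail 0.97 [0.275 0.504 0.023] [269. 347.]
marker_red_tail 0.8 [0.438 0.357 0.026] [254. 276.]
marker_red_tail 0.68 [0.462 0.183 0.023] [286. 235.]
marker_red_tail 0.63 [0.285 0.242 0.022] [327. 276.]
place_red 0.92 [ 0.596 -0.107  0.017] [305. 168.]
place_red_tagclip 0.82 [ 0.593 -0.105  0.02 ] [305. 168.]
place_red_farclip 0.86 [ 0.597 -0.107  0.016] [305. 168.]
place_blue 0.56 [ 0.565 -0.253  0.013] [337. 150.]
place_yellow 0.57 [ 0.59  -0.179  0.012] [318. 159.]
tape 0.91 [0.75  0.146 0.037] [218. 186.]
carton 0.92 [0.699 0.371 0.058] [177. 230.]
carton 0.15 [ 0.593 -0.108  0.018] [306. 168.]
```

View pics/top0.png

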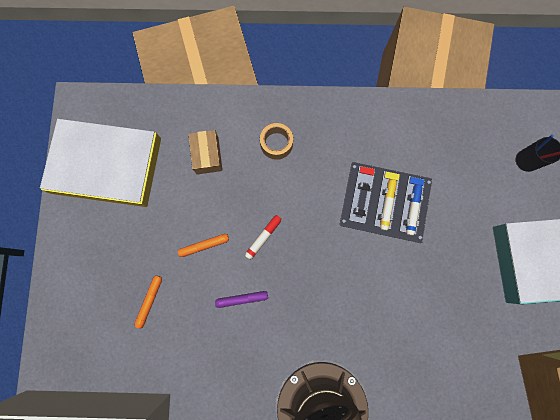

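View pics/side0.png

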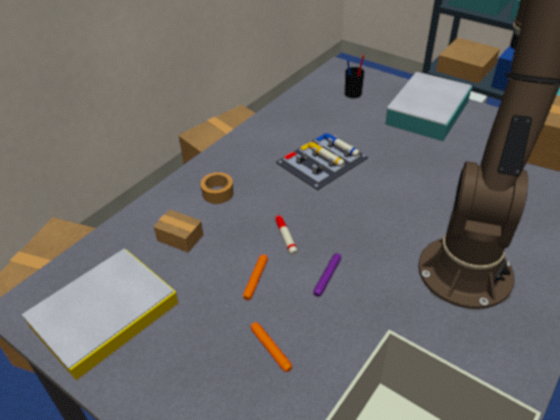

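The red marker lies at top (263,238), with its cap at (278,219) and tail at (249,256). The empty place is the leftmost one, around (361,195), with its red tag at (367,170). The orange and purple sticks are look-alikes. Next I'll measure both places.

```bash
python3 - <<'E'
from h import *
cs={n:read_camera(n) for n in("top","side")}
t=cv2.resize(cs["top"]["frame"][155:250,330:440],None,fx=5,fy=5,interpolation=cv2.INTER_CUBIC)
s=cv2.resize(cs["side"]["frame"][125:195,270:375],None,fx=5,fy=5,interpolation=cv2.INTER_CUBIC)
s=s[:, :]
cv2.imwrite("pics/rt.png",t);cv2.imwrite("pics/rs.png",s)
for n,(x0,y0,x1,y1) in {"top":(242,208,290,264),"side":(268,210,304,258)}.items():
    c=cs[n];im=c["frame"][y0:y1,x0:x1].astype(int)
    bg=np.median(im.reshape(-1,3),0)
    red=((im[...,2]-im[...,1])>70).astype(np.uint8)
    m=((np.abs(im-bg).max(2)>45)&((im[...,2]-bg[2])>20)).astype(np.uint8)
    for nm,k in (("all",m|red),("red",red)):
        k_,lab,st,ce=cv2.connectedComponentsWithStats(k,connectivity=8)
        for i in np.argsort(-st[1:,4])[:2]+1:
            ys,xs=np.where(lab==i)
            r=cv2.minAreaRect(np.c_[xs,ys].astype(np.float32))
            ctr=np.array(r[0])+[x0,y0]
            b=cv2.boxPoints(r)+[x0,y0]
            # long-axis ends
            e=[(b[0]+b[1])/2,(b[2]+b[3])/2] if np.linalg.norm(b[0]-b[1])<np.linalg.norm(b[1]-b[2]) else [(b[1]+b[2])/2,(b[3]+b[0])/2]
            print(n,nm,st[i,4],ctr.round(1),[np.round(q,1).tolist() for q in e],"w",p2w(c,ctr,.013).round(4),[p2w(c,q,.013).round(4).tolist() for q in e])
E
```

```text
top all 403 [262.9 236.7] [[278.8, 216.4], [247.0, 257.0]] w [0.4697 0.1754 0.013 ] [[0.5306, 0.1303, 0.013], [0.4097, 0.2198, 0.013]]
top red 152 [272.9 223.7] [[278.7, 216.4], [267.0, 231.0]] w [0.5086 0.1472 0.013 ] [[0.5307, 0.1304, 0.013], [0.4866, 0.1638, 0.013]]
top red 40 [250.7 252.2] [[247.4, 249.5], [254.1, 254.9]] w [0.4238 0.2094 0.013 ] [[0.4314, 0.2194, 0.013], [0.4163, 0.1994, 0.013]]
side all 288 [285.  232.9] [[277.1, 215.0], [292.8, 250.9]] w [0.4739 0.1703 0.013 ] [[0.5377, 0.1227, 0.013], [0.4143, 0.2147, 0.013]]
side red 97 [279.8 220.8] [[277.4, 214.8], [282.2, 226.7]] w [0.5162 0.1382 0.013 ] [[0.5373, 0.1217, 0.013], [0.4956, 0.1543, 0.013]]
side red 22 [290.4 245.3] [[293.8, 243.6], [287.0, 247.0]] w [0.4325 0.2011 0.013 ] [[0.4286, 0.1901, 0.013], [0.4364, 0.2119, 0.013]]
```

View pics/rt.png

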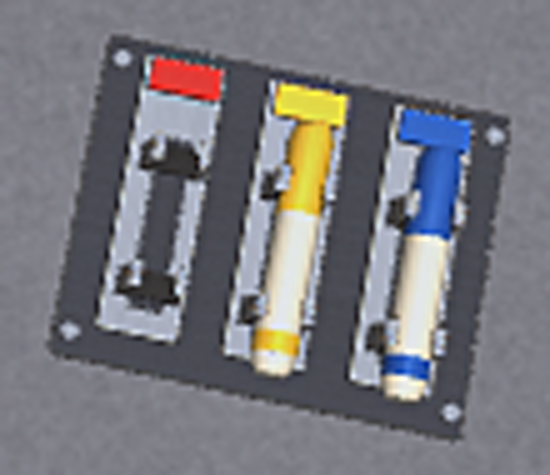

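View pics/rs.png

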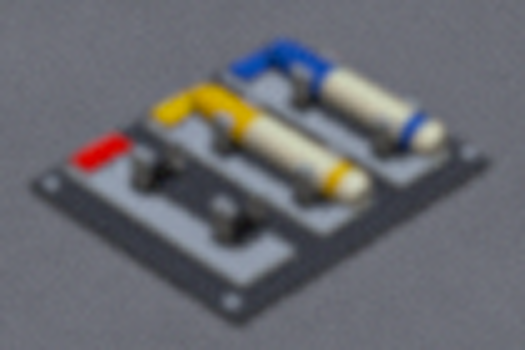

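Both crops show the empty place: two black clips near crop (172,158) and (148,288) in the top view, with the red tag at (185,78). Next I'll fit the rack pose from the tags and strip corners.

```bash
python3 - <<'E'
from h import *
from scipy.optimize import least_squares
cs={n:read_camera(n) for n in("top","side")}
obs={"top":[],"side":[]}
T=lambda a,b:(330+(a+.5)/5-.5,155+(b+.5)/5-.5)
S=lambda a,b:(270+(a+.5)/5-.5,125+(b+.5)/5-.5)
# feature (X,Y,Z) in place frame ; y left: yellow y=-75, blue -150
tagc={"top":(185,78),"side":(101,152)}
# tag centroid by colour (red)
def cen(n,roi,f):
    x0,y0,x1,y1=roi;im=cs[n]["frame"][y0:y1,x0:x1].astype(int);w=f(im);ys,xs=np.where(w);print(n,w.sum());return xs.mean()+x0,ys.mean()+y0
red=lambda im:(im[...,2]-im[...,1])>80
obs["top"]+=[((92,0,.022e3),cen("top",(350,160,380,180),red))]
obs["side"]+=[((92,0,20),cen("side",(280,148,300,162),red))]
obs["top"]+=[((92,-75,22),T(311,103)),((92,-150,22),T(435,130)),((-85,24,15),T(98,325)),((-85,-24,15),T(180,342)),
 ((-85,-51,15),T(224,354)),((-85,-99,15),T(352-48,368)),((-85,-126,15),T(350,380)),((38,0,48),T(173,155)),((-38,0,48),T(148,287))]
obs["side"]+=[((-85,24,15),S(240,285)),((-85,-24,15),S(297,245))]
def res(p,ns=("top","side"),full=False):
    c,s=np.cos(p[2]),np.sin(p[2]);r=[]
    for n in ns:
        for (a,b,z),uv in obs[n]:
            a,b=a/1e3,b/1e3
            r.append(w2p(cs[n],[p[0]+c*a-s*b,p[1]+s*a+c*b,z/1e3])-uv)
    r=np.array(r);return r if full else r.ravel()
for ns in (("top",),("side",),("top","side")):
    q=least_squares(lambda p:res(p,ns),[.6,-.11,-.1],loss="soft_l1").x;print(ns,q.round(4));print(res(q,ns,True).round(1).tolist())
E
```

```text
top 90
side 47
('top',) [ 0.5936 -0.1128 -0.1709]
[[-0.2, -3.6], [-0.3, -3.9], [0.0, -4.7], [-0.5, 3.7], [-0.7, 3.4], [-0.3, 2.7], [-0.0, 3.0], [0.0, 2.3], [1.4, -3.7], [2.4, -4.8]]
('side',) [ 0.5987 -0.1214 -0.2763]
[[-0.6, -3.3], [0.3, -0.1], [0.2, 1.9]]
('top', 'side') [ 0.5977 -0.1131 -0.1764]
[[0.1, -4.9], [-0.1, -5.0], [0.2, -5.7], [-0.6, 2.2], [-0.8, 2.0], [-0.4, 1.4], [-0.1, 1.7], [-0.1, 1.1], [1.6, -5.1], [2.4, -6.2], [-3.9, -0.9], [1.6, 0.6], [0.5, 1.9]]
```

```bash
python3 - <<'E'
from h import *
from scipy.optimize import least_squares
cs={n:read_camera(n) for n in("top","side")}
obs={"top":[],"side":[]}
T=lambda a,b:(330+(a+.5)/5-.5,155+(b+.5)/5-.5)
S=lambda a,b:(270+(a+.5)/5-.5,125+(b+.5)/5-.5)
E_=-68
obs["top"]+=[((92,0,22),(366.7,170)),((92,-75,22),T(311,103)),((92,-150,22),T(435,130)),((E_,24,15),T(98,325)),((E_,-24,15),T(180,342)),
 ((E_,-51,15),T(224,354)),((E_,-126,15),T(350,380)),((38,0,50),T(172,158)),((-38,0,50),T(148,288))]
obs["side"]+=[((92,0,20),S(101,152)),((E_,24,15),S(240,285)),((E_,-24,15),S(297,245)),((38,0,50),S(158,162)),((-38,0,50),S(235,212)),((92,-75,20),S(180,106))]
def res(p,ns=("top","side"),full=False):
    c,s=np.cos(p[2]),np.sin(p[2]);r=[]
    for n in ns:
        for (a,b,z),uv in obs[n]:
            a,b=a/1e3,b/1e3
            r.append(w2p(cs[n],[p[0]+c*a-s*b,p[1]+s*a+c*b,z/1e3])-uv)
    r=np.array(r);return r if full else r.ravel()
for ns in (("top",),("side",),("top","side")):
    q=least_squares(lambda p:res(p,ns),[.6,-.11,-.1],loss="soft_l1").x;print(ns,q.round(4));print(res(q,ns,True).round(1).tolist())
R=cv2.Rodrigues
from scipy.spatial.transform import Rotation as Ro
o=get_obs();q=o["orientation"];print(Ro.from_quat(np.r_[q[1:],q[0]]).as_matrix().round(3).tolist())
E
```

```text
('top',) [ 0.5838 -0.1112 -0.1864]
[[-0.2, -0.0], [-0.3, -0.2], [0.0, -0.6], [-0.4, 1.1], [-0.7, 1.0], [-0.3, 0.5], [-0.1, 0.5], [1.5, -1.2], [1.8, -1.8]]
('side',) [ 0.5842 -0.1118 -0.2062]
[[-0.2, 0.3], [0.4, 0.2], [-0.4, 1.7], [-0.5, -1.8], [0.4, -1.4], [0.2, 0.4]]
('top', 'side') [ 0.584  -0.1114 -0.191 ]
[[0.0, -0.0], [-0.1, -0.1], [0.2, -0.4], [-0.5, 1.0], [-0.7, 1.0], [-0.4, 0.5], [-0.1, 0.7], [1.6, -1.2], [1.8, -1.9], [-0.5, 0.5], [0.7, 0.2], [-0.2, 1.6], [-0.7, -1.7], [0.6, -1.4], [-0.3, 0.5]]
[[0.971, 0.238, -0.0], [0.238, -0.971, -0.0], [-0.0, 0.0, -1.0]]
```

```bash
R='[{"delta_pos":[1,-0.75,0],"rot":[0,0,0],"claw":1},{"delta_pos":[1,-0.75,0],"rot":[0,0,0],"claw":1},{"delta_pos":[1,-0.75,0],"rot":[0,0,0],"claw":1},{"delta_pos":[1,-0.75,0],"rot":[0,0,0],"claw":1},{"delta_pos":[1,-0.75,0],"rot":[0,0,0],"claw":1}]'; 
python3 -m creep '[{"delta_pos":[1,-0.75,0],"rot":[0,0,0],"claw":1},{"delta_pos":[1,-0.75,0],"rot":[0,0,0],"claw":1},{"delta_pos":[1,-0.75,0],"rot":[0,0,0],"claw":1},{"delta_pos":[1,-0.75,0],"rot":[0,0,0],"claw":1},{"delta_pos":[1,-0.75,0],"rot":[0,0,0],"claw":1}]'
```

```text
t: 2.02
position: [0.2487, -0.4854, 0.304]
orientation: [0.0, 0.993, 0.12, 0.0]
contact_force: [-0.7, 0.6, -0.6]
opening: 1.001
```

```bash
python3 -m creep '[{"delta_pos":[1,-0.75,0],"rot":[0,0,0],"claw":1},{"delta_pos":[1,-0.75,0],"rot":[0,0,0],"claw":1},{"delta_pos":[1,-0.75,0],"rot":[0,0,0],"claw":1},{"delta_pos":[1,-0.75,0],"rot":[0,0,0],"claw":1},{"delta_pos":[1,-0.75,0],"rot":[0,0,0],"claw":1}]'
python3 -m creep '[{"delta_pos":[1,-1,0],"rot":[0,0,0],"claw":1},{"delta_pos":[1,-1,0],"rot":[0,0,0],"claw":1},{"delta_pos":[1,-1,0],"rot":[0,0,0],"claw":1},{"delta_pos":[1,-1,0],"rot":[0,0,0],"claw":1},{"delta_pos":[1,-1,0],"rot":[0,0,0],"claw":1}]'
python3 -m creep '[{"delta_pos":[0.5,-1,0],"rot":[0,0,0],"claw":1},{"delta_pos":[0.5,-1,0],"rot":[0,0,0],"claw":1},{"delta_pos":[0.5,-1,0],"rot":[0,0,0],"claw":1},{"delta_pos":[0.5,-1,0],"rot":[0,0,0],"claw":1},{"delta_pos":[0.5,-1,0],"rot":[0,0,0],"claw":1}]'
```

```text
t: 2.65
position: [0.3477, -0.3645, 0.3041]
orientation: [0.0, 0.993, 0.12, 0.0]
contact_force: [-0.0, -1.0, 0.4]
opening: 1.0
t: 3.28
position: [0.4392, -0.2131, 0.3041]
orientation: [0.0, 0.993, 0.12, 0.0]
contact_force: [0.9, -0.4, 0.4]
opening: 1.001
t: 3.9
position: [0.4698, -0.0769, 0.3041]
orientation: [0.0, 0.993, 0.12, 0.0]
contact_force: [-0.2, -0.2, -0.5]
opening: 0.997
```

```bash
python3 -m creep '[{"delta_pos":[0,-1,0],"rot":[0,0,0],"claw":1},{"delta_pos":[0,-1,0],"rot":[0,0,0],"claw":1},{"delta_pos":[0,-1,0],"rot":[0,0,0],"claw":1},{"delta_pos":[0,-1,0],"rot":[0,0,0],"claw":1},{"delta_pos":[0,-1,0],"rot":[0,0,0],"claw":1}]'
python3 -m creep '[{"delta_pos":[0,-0.5,0],"rot":[0,0,-1],"claw":1},{"delta_pos":[0,0,0],"rot":[0,0,-1],"claw":1},{"delta_pos":[0,0,0],"rot":[0,0,-1],"claw":1},{"delta_pos":[0,0,0],"rot":[0,0,-1],"claw":1},{"delta_pos":[0,0,0],"rot":[0,0,-1],"claw":1}]'
python3 -m creep '[{"delta_pos":[0,0,0],"rot":[0,0,-1],"claw":1},{"delta_pos":[0,0,0],"rot":[0,0,-1],"claw":1},{"delta_pos":[0,0,0],"rot":[0,0,-1],"claw":1},{"delta_pos":[0,0,0],"rot":[0,0,-1],"claw":1},{"delta_pos":[0,0,0],"rot":[0,0,-1],"claw":1}]'
python3 -m creep '[{"delta_pos":[0,0,0],"rot":[0,0,-1],"claw":1},{"delta_pos":[0,0,0],"rot":[0,0,-1],"claw":1},{"delta_pos":[0,0,0],"rot":[0,0,-1],"claw":1},{"delta_pos":[0,0,0],"rot":[0,0,0],"claw":1}]'
cat >> h.py <<'E'
from scipy.spatial.transform import Rotation as Ro
def go(target,xdir):
    "tool-frame delta in row units to bring TCP to target, tool x along yaw xdir (tool down)"
    o=get_obs();q=o["orientation"];M=Ro.from_quat(np.r_[q[1:],q[0]]).as_matrix()
    X=np.array([np.cos(xdir),np.sin(xdir),0]);Z=np.array([0,0,-1.]);D=np.c_[X,np.cross(Z,X),Z]
    rv=np.degrees(Ro.from_matrix(M.T@D).as_rotvec())/10
    d=np.array(target)-o["position"]
    print("t",round(o["t"],2),"pos",o["position"].round(4),"j",o["joint_positions"].round(2),"F",o["contact_force"].round(1))
    print("delta now-frame",(M.T@d/.025).round(3),"in target-frame",(D.T@d/.025).round(3),"rot",rv.round(3))
E
python3 -c "
from h import *
go([.471,.1735,.15],np.pi-.638)"
```

```text
t: 4.53
position: [0.4396, 0.0443, 0.3041]
orientation: [0.0, 0.993, 0.12, 0.0]
contact_force: [-0.1, -1.4, -0.6]
opening: 0.998
t: 5.15
position: [0.4369, 0.0557, 0.304]
orientation: [0.0, 0.847, 0.531, 0.0]
contact_force: [0.5, 0.2, 0.0]
opening: 0.998
t: 5.78
position: [0.4369, 0.0557, 0.304]
orientation: [0.0, 0.544, 0.839, 0.0]
contact_force: [-0.7, -0.6, -0.2]
opening: 0.998
t: 6.28
position: [0.4369, 0.0556, 0.304]
orientation: [0.0, 0.311, 0.95, 0.0]
contact_force: [1.5, 0.4, 0.7]
opening: 1.001
t 6.28 pos [0.4369 0.0556 0.304 ] j [ 0.38  0.21 -0.73  1.95  0.16  1.04  0.52] F [1.5 0.4 0.7]
delta now-frame [1.69  4.608 6.159] in target-frame [1.712 4.601 6.158] rot [0.001 0.001 0.027]
```

```bash
python3 -m creep '[{"delta_pos":[0.34,0.92,1],"rot":[0,0,0.027],"claw":1},{"delta_pos":[0.34,0.92,1],"rot":[0,0,0],"claw":1},{"delta_pos":[0.34,0.92,1],"rot":[0,0,0],"claw":1},{"delta_pos":[0.34,0.92,1],"rot":[0,0,0],"claw":1},{"delta_pos":[0.34,0.92,1],"rot":[0,0,0],"claw":1}]'
python3 -m creep '[{"delta_pos":[0,0,1],"rot":[0,0,0],"claw":1},{"delta_pos":[0,0,0],"rot":[0,0,0],"claw":1}]'
python3 - <<'E'
from h import *
go([.471,.1735,.078],np.pi-.638)
a=snap("side","pics/a.png")["frame"][150:290,220:360];b=read_camera("top")["frame"][170:310,190:330]
cv2.imwrite("pics/g1.png",cv2.resize(np.hstack([a,b]),None,fx=2.8,fy=2.8,interpolation=cv2.INTER_CUBIC))
E
```

```text
t: 6.9
position: [0.4713, 0.1742, 0.178]
orientation: [0.0, 0.316, 0.949, -0.0]
contact_force: [1.1, -0.7, -0.4]
opening: 0.996
t: 7.15
position: [0.47, 0.1732, 0.1525]
orientation: [-0.001, 0.314, 0.949, -0.001]
contact_force: [-0.6, 0.5, 0.0]
opening: 0.994
t 7.15 pos [0.47   0.1732 0.1525] j [ 0.02  0.51 -0.64  2.    0.43  0.77  0.06] F [-0.6  0.5  0. ]
delta now-frame [-0.031  0.042  2.98 ] in target-frame [-0.026  0.033  2.98 ] rot [-0.018 -0.01  -0.008]
```

View pics/g1.png

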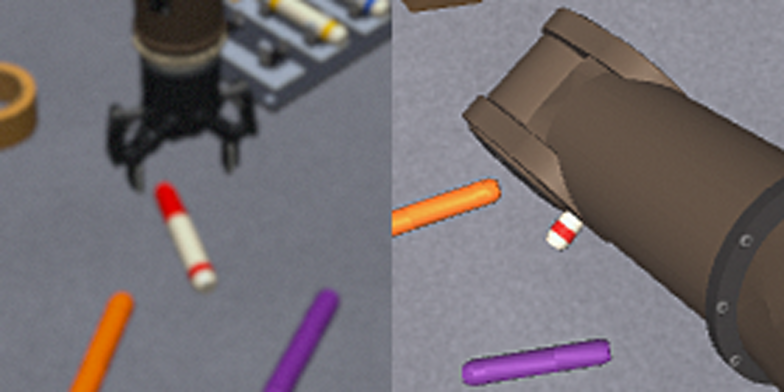

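The gripper sits straddling the marker, which runs from crop (165,190) to (205,280), and the jaws open across it. Going down to grip.

```bash
python3 -m creep '[{"delta_pos":[0,0.03,1],"rot":[0,0,0],"claw":1},{"delta_pos":[0,0,1],"rot":[0,0,0],"claw":1},{"delta_pos":[0,0,0.6],"rot":[0,0,0],"claw":1},{"delta_pos":[0,0,0.38],"rot":[0,0,0],"claw":1},{"delta_pos":[0,0,0],"rot":[0,0,0],"claw":1}]'
python3 -m creep '[{"delta_pos":[0,0,0],"rot":[0,0,0],"claw":0.2},{"delta_pos":[0,0,0],"rot":[0,0,0],"claw":0.1},{"delta_pos":[0,0,0],"rot":[0,0,0],"claw":0},{"delta_pos":[0,0,0],"rot":[0,0,0],"claw":0},{"delta_pos":[0,0,0],"rot":[0,0,0],"claw":0}]' 30
python3 -m creep '[{"delta_pos":[0,0,-0.3],"rot":[0,0,0],"claw":0},{"delta_pos":[0,0,-0.6],"rot":[0,0,0],"claw":0},{"delta_pos":[0,0,-1],"rot":[0,0,0],"claw":0},{"delta_pos":[0,0,-1],"rot":[0,0,0],"claw":0},{"delta_pos":[0,0,-1],"rot":[0,0,0],"claw":0}]'
python3 - <<'E'
from h import *
go([.584,-.111,.178],np.pi-.191)
c=snap("side","pics/b.png");b=snap("top","pics/bt.png")
cv2.imwrite("pics/g2.png",cv2.resize(c["frame"][150:290,200:360],None,fx=4,fy=4,interpolation=cv2.INTER_CUBIC))
for x in range(5): pass
E
```

```text
t: 7.88
position: [0.4714, 0.1741, 0.0795]
orientation: [-0.0, 0.313, 0.95, -0.0]
contact_force: [0.0, 1.4, -0.7]
opening: 0.999
t: 8.5
position: [0.4715, 0.1741, 0.0797]
orientation: [0.0, 0.313, 0.95, 0.0]
contact_force: [-2.1, -0.9, 5.3]
opening: 0.292
t: 9.12
position: [0.4713, 0.1742, 0.1786]
orientation: [0.0, 0.313, 0.95, 0.0]
contact_force: [0.5, 0.3, -0.8]
opening: 0.288
t 9.12 pos [0.4713 0.1742 0.1786] j [ 0.04  0.48 -0.67  1.97  0.4   0.82  0.09] F [ 0.5  0.3 -0.8]
delta now-frame [-10.407  -6.494   0.024] in target-frame [ -6.593 -10.344   0.026] rot [ 2.000e-03  1.000e-03 -2.552e+00]
```

View pics/g2.png

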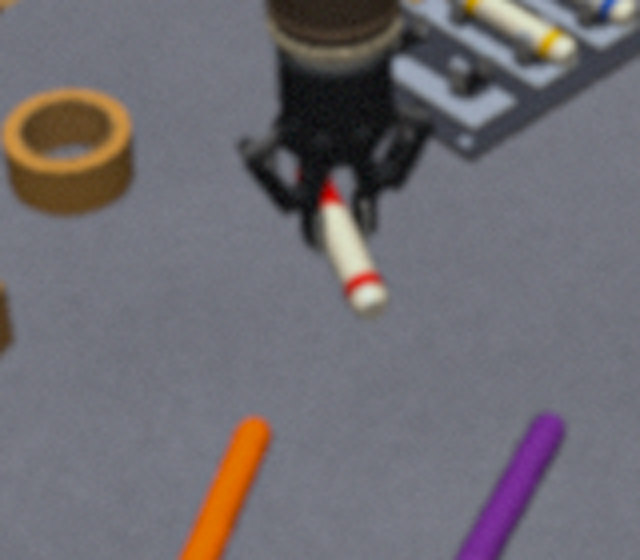

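```bash
python3 - <<'E'
from h import *
c=read_camera("side")
p=get_obs()["position"];d=np.array([np.cos(-.638),np.sin(-.638),0])
for s in (-.06,-.065,-.07,-.075,-.08,-.051): print(s,w2p(c,[p[0]+s*d[0],p[1]+s*d[1],p[2]-.0667]).round(1))
im=c["frame"][190:240,270:310].astype(int);bg=im[-3:].mean((0,1))
r=((im[...,2]-im[...,1])>60);ys,xs=np.where(r);print("reds",[(x+270,y+190) for x,y in zip(xs,ys)][-12:])
w=(im.min(2)>140);w|=r
k=cv2.connectedComponentsWithStats(w.astype(np.uint8));i=1+np.argmax(k[2][1:,4]);ys,xs=np.where(k[1]==i)
j=np.argsort(-ys)[:6];print("lowest",[(xs[q]+270,ys[q]+190) for q in j])
E
```

```text
-0.06 [290.7 223. ]
-0.065 [291.3 224.3]
-0.07 [291.9 225.5]
-0.075 [292.5 226.8]
-0.08 [293. 228.]
-0.051 [289.7 220.8]
reds [(np.int64(287), np.int64(220)), (np.int64(288), np.int64(220)), (np.int64(289), np.int64(220)), (np.int64(290), np.int64(220)), (np.int64(291), np.int64(220)), (np.int64(292), np.int64(220)), (np.int64(286), np.int64(221)), (np.int64(287), np.int64(221)), (np.int64(288), np.int64(221)), (np.int64(289), np.int64(221)), (np.int64(286), np.int64(222)), (np.int64(287), np.int64(222))]
lowest [(np.int64(288), np.int64(225)), (np.int64(290), np.int64(225)), (np.int64(289), np.int64(225)), (np.int64(291), np.int64(225)), (np.int64(292), np.int64(225)), (np.int64(290), np.int64(224))]
```

```bash
python3 -m creep '[{"delta_pos":[0,0,0],"rot":[0,0,-0.85],"claw":0},{"delta_pos":[0,0,0],"rot":[0,0,-0.85],"claw":0},{"delta_pos":[0,0,0],"rot":[0,0,-0.85],"claw":0},{"delta_pos":[-0.6,-0.94,0],"rot":[0,0,0],"claw":0},{"delta_pos":[-0.6,-0.94,0],"rot":[0,0,0],"claw":0}]'
python3 -m creep '[{"delta_pos":[-0.6,-0.94,0],"rot":[0,0,0],"claw":0},{"delta_pos":[-0.6,-0.94,0],"rot":[0,0,0],"claw":0},{"delta_pos":[-0.6,-0.94,0],"rot":[0,0,0],"claw":0},{"delta_pos":[-0.6,-0.94,0],"rot":[0,0,0],"claw":0},{"delta_pos":[-0.6,-0.94,0],"rot":[0,0,0],"claw":0}]'
python3 -m creep '[{"delta_pos":[-0.6,-0.94,0],"rot":[0,0,0],"claw":0},{"delta_pos":[-0.6,-0.94,0],"rot":[0,0,0],"claw":0},{"delta_pos":[-0.6,-0.94,0],"rot":[0,0,0],"claw":0},{"delta_pos":[-0.6,-0.94,0],"rot":[0,0,0],"claw":0},{"delta_pos":[0,0,0],"rot":[0,0,0],"claw":0}]'
python3 - <<'E'
from h import *
go([.584,-.1115,.145],np.pi-.191)
E
```

```text
t: 9.9
position: [0.4916, 0.1216, 0.1762]
orientation: [-0.001, 0.095, 0.995, -0.0]
contact_force: [0.1, -0.3, -0.5]
opening: 0.289
t: 10.52
position: [0.5429, -0.0084, 0.1762]
orientation: [-0.001, 0.096, 0.995, -0.0]
contact_force: [-0.1, 0.1, -2.0]
opening: 0.292
t: 11.15
position: [0.584, -0.1139, 0.1757]
orientation: [-0.001, 0.098, 0.995, -0.0]
contact_force: [-0.1, 0.1, -2.1]
opening: 0.29
t 11.15 pos [ 0.584  -0.1139  0.1757] j [ 0.59  0.63 -0.73  1.75  0.5   0.96  1.04] F [-0.1  0.1 -2.1]
delta now-frame [0.017 0.094 1.227] in target-frame [0.018 0.093 1.228] rot [-0.006 -0.008 -0.026]
```

```bash
python3 -m creep '[{"delta_pos":[0.02,0.09,0.7],"rot":[0,0,-0.02],"claw":0},{"delta_pos":[0,0,0.6],"rot":[0,0,0],"claw":0},{"delta_pos":[0,0,0],"rot":[0,0,0],"claw":0}]'
python3 - <<'E'
from h import *
go([.584,-.1115,.145],np.pi-.191)
c=snap("side","pics/c.png");t=snap("top","pics/ct.png")
a=cv2.resize(c["frame"][115:200,265:375],None,fx=5,fy=5,interpolation=cv2.INTER_CUBIC)
cv2.imwrite("pics/g3.png",a)
p=get_obs()["position"];d=np.array([np.cos(-.191),np.sin(-.191),0])
for s in (-.075,-.051,.075):
  X=[p[0]+s*d[0],p[1]+s*d[1],p[2]-.0667];print(s,((w2p(c,X)-[265,115])*5).round(1))
for x,z in ((-38,.05),(38,.05),(-38,.06)):
  print("clip",x,((w2p(c,[.584+x/1e3*d[0],-.1114+x/1e3*d[1],z])-[265,115])*5).round(1))
E
```

```text
t: 11.52
position: [0.5827, -0.108, 0.1424]
orientation: [-0.002, 0.093, 0.996, 0.0]
contact_force: [-0.8, -0.7, 0.1]
opening: 0.292
t 11.53 pos [ 0.5827 -0.108   0.1424] j [ 0.57  0.67 -0.71  1.78  0.54  0.9   1.01] F [-0.8 -0.7  0.1]
delta now-frame [-0.075 -0.13  -0.105] in target-frame [-0.076 -0.13  -0.105] rot [-0.001 -0.02   0.026]
-0.075 [301.5 247.3]
-0.051 [273.9 230.4]
0.075 [135.7 145.8]
clip -38 [260.7 253.1]
clip 38 [177.7 201.6]
clip -38 [261.1 240.7]
```

View pics/g3.png

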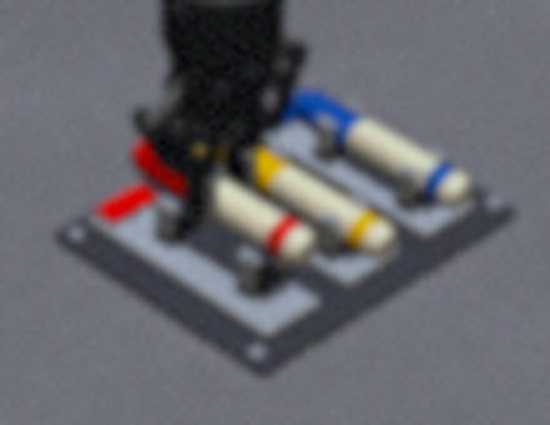

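```bash
python3 -m creep '[{"delta_pos":[0,0,0],"rot":[0,0,0],"claw":0},{"delta_pos":[0,0,0],"rot":[0,0,0],"claw":0}]'
python3 -c "
from h import *
go([.584,-.1115,.137],np.pi-.191)
c=read_camera('top');cv2.imwrite('pics/g4.png',cv2.resize(c['frame'][155:250,330:440],None,fx=5,fy=5,interpolation=cv2.INTER_CUBIC))"
```

```text
t: 11.88
position: [0.5843, -0.1088, 0.1449]
orientation: [0.0, 0.094, 0.996, -0.0]
contact_force: [1.2, 0.5, -0.6]
opening: 0.289
t 11.88 pos [ 0.5843 -0.1088  0.1449] j [ 0.57  0.67 -0.71  1.77  0.54  0.9   1.01] F [ 1.2  0.5 -0.6]
delta now-frame [-0.008 -0.109  0.315] in target-frame [-0.009 -0.109  0.315] rot [-0.001  0.005  0.016]
```

```bash
python3 -m creep '[{"delta_pos":[0,-0.11,0.2],"rot":[0,0,0],"claw":0},{"delta_pos":[0,0,0.1],"rot":[0,0,0],"claw":0},{"delta_pos":[0,0,0],"rot":[0,0,0],"claw":0},{"delta_pos":[0,0,0],"rot":[0,0,0],"claw":0}]'
python3 -m creep '[{"delta_pos":[0,0,0.06],"rot":[0,0,0],"claw":0},{"delta_pos":[0,0,0],"rot":[0,0,0],"claw":0}]'
python3 -m creep '[{"delta_pos":[0,0,0.06],"rot":[0,0,0],"claw":0},{"delta_pos":[0,0,0],"rot":[0,0,0],"claw":0}]'
python3 -m creep '[{"delta_pos":[0,0,0.06],"rot":[0,0,0],"claw":0},{"delta_pos":[0,0,0],"rot":[0,0,0],"claw":0}]'
```

```text
t: 12.42
position: [0.5836, -0.1114, 0.1369]
orientation: [0.0, 0.094, 0.996, 0.0]
contact_force: [-0.3, 0.2, -1.5]
opening: 0.293
t: 12.68
position: [0.5835, -0.1115, 0.1353]
orientation: [-0.0, 0.094, 0.996, -0.0]
contact_force: [-0.7, 0.2, -0.8]
opening: 0.288
t: 12.92
position: [0.5835, -0.1115, 0.1338]
orientation: [-0.0, 0.094, 0.996, -0.0]
contact_force: [0.8, -0.0, -2.0]
opening: 0.287
t: 13.18
position: [0.5836, -0.1116, 0.1324]
orientation: [0.0, 0.094, 0.996, -0.0]
contact_force: [0.6, -1.2, 0.6]
opening: 0.291
```

View pics/g4.png

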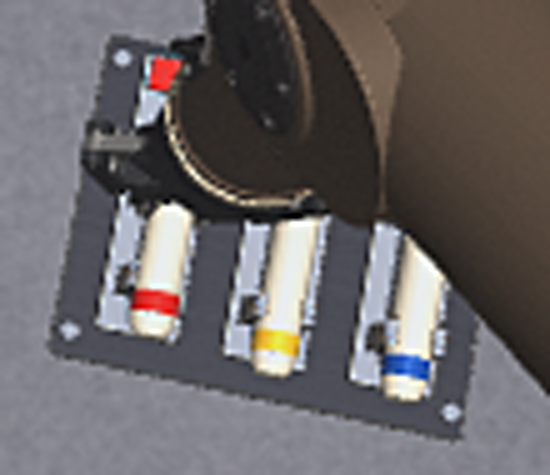

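The top crop shows the tail at (153,335), in line with its strip and within about 2 mm. I'll keep lowering by feel.

```bash
python3 -m creep '[{"delta_pos":[0,-0.03,0.06],"rot":[0,0,0],"claw":0},{"delta_pos":[0,0,0],"rot":[0,0,0],"claw":0}]'
python3 -m creep '[{"delta_pos":[0,0,0.06],"rot":[0,0,0],"claw":0},{"delta_pos":[0,0,0],"rot":[0,0,0],"claw":0}]'
python3 -m creep '[{"delta_pos":[0,0,0.06],"rot":[0,0,0],"claw":0},{"delta_pos":[0,0,0],"rot":[0,0,0],"claw":0}]'
```

```text
t: 13.42
position: [0.5836, -0.1124, 0.1311]
orientation: [0.0, 0.094, 0.996, -0.0]
contact_force: [0.8, -0.4, 3.2]
opening: 0.29
t: 13.68
position: [0.5838, -0.1126, 0.1305]
orientation: [0.001, 0.094, 0.996, -0.0]
contact_force: [-2.7, -0.3, 10.9]
opening: 0.291
t: 13.92
position: [0.5842, -0.1124, 0.1298]
orientation: [0.001, 0.094, 0.996, -0.001]
contact_force: [-4.7, -0.7, 20.5]
opening: 0.287
```

```bash
python3 -m creep '[{"delta_pos":[0,0,-0.11],"rot":[0,0,0],"claw":0},{"delta_pos":[0,0,0],"rot":[0,0,0],"claw":0}]'
```

```text
t: 14.18
position: [0.5837, -0.1124, 0.131]
orientation: [0.0, 0.094, 0.996, -0.0]
contact_force: [-0.6, -2.2, 5.6]
opening: 0.294
```

```bash
python3 -m creep '[{"delta_pos":[0,0,0],"rot":[0,0,0],"claw":0.35},{"delta_pos":[0,0,0],"rot":[0,0,0],"claw":0.45},{"delta_pos":[0,0,0],"rot":[0,0,0],"claw":0.6},{"delta_pos":[0,0,0],"rot":[0,0,0],"claw":0.6},{"delta_pos":[0,0,0],"rot":[0,0,0],"claw":0.6}]'
python3 - <<'E'
from h import *
go([.584,-.1115,.137],np.pi-.191)
c=read_camera("side");t=read_camera("top")
a=cv2.resize(c["frame"][115:200,265:365],None,fx=4,fy=5,interpolation=cv2.INTER_CUBIC)
b=cv2.resize(t["frame"][160:245,330:430],None,fx=4,fy=5,interpolation=cv2.INTER_CUBIC)
cv2.imwrite("pics/g5.png",np.hstack([a,b]))
E
```

```text
t: 14.8
position: [0.5834, -0.1122, 0.1306]
orientation: [-0.0, 0.094, 0.996, 0.0]
contact_force: [-0.6, 0.2, -0.4]
opening: 0.599
t 14.8 pos [ 0.5834 -0.1122  0.1306] j [ 0.57  0.69 -0.69  1.78  0.55  0.88  1.  ] F [-0.6  0.2 -0.4]
delta now-frame [-0.019  0.032 -0.256] in target-frame [-0.019  0.032 -0.256] rot [-0.    -0.001  0.017]
```

View pics/g5.png

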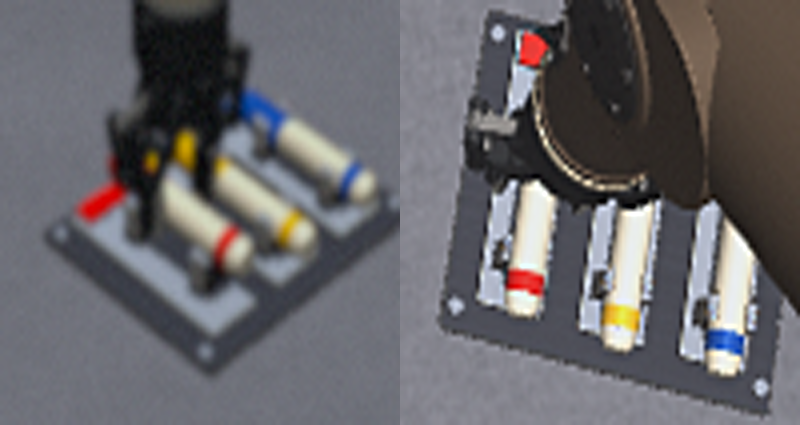

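Released: the marker lies straight on its clips, with the tail at (242,255) side and (525,300) top. Retracting and shutting the fingers.

```bash
python3 -m creep '[{"delta_pos":[0,0,-0.5],"rot":[0,0,0],"claw":0.6},{"delta_pos":[0,0,-1],"rot":[0,0,0],"claw":0.6},{"delta_pos":[0,0,-0.6],"rot":[0,0,0],"claw":0.6},{"delta_pos":[0.5,0,0],"rot":[0,0,0],"claw":0},{"delta_pos":[0.5,0,0],"rot":[0,0,0],"claw":0}]'
python3 -m creep '[{"delta_pos":[0.52,0,0],"rot":[0,0,0],"claw":0},{"delta_pos":[0,0,0],"rot":[0,0,0],"claw":0},{"delta_pos":[0,0,0],"rot":[0,0,0],"claw":0}]'
python3 - <<'E'
from h import *
d=np.array([np.cos(.191),-np.sin(.191)])
P=np.array([.584,-.112])-.038*d
go([*P,.152],np.pi-.191)
c=read_camera("side")
cv2.imwrite("pics/g6.png",cv2.resize(c["frame"][115:200,265:365],None,fx=6,fy=6,interpolation=cv2.INTER_CUBIC))
for s in (-.075,0,.075):
  print(s,((w2p(c,[.584+s*d[0],-.112+s*d[1],.0643])-[265,115])*6).round(1))
E
```

```text
t: 15.52
position: [0.5573, -0.1075, 0.1826]
orientation: [-0.001, 0.094, 0.996, -0.0]
contact_force: [-0.4, 0.5, -0.0]
opening: 0.185
t: 15.9
position: [0.5462, -0.1053, 0.1831]
orientation: [0.0, 0.094, 0.996, -0.0]
contact_force: [0.6, 1.7, 0.2]
opening: 0.002
t 15.9 pos [ 0.5462 -0.1053  0.1831] j [ 0.62  0.57 -0.75  1.84  0.48  0.92  1.03] F [0.6 1.7 0.2]
delta now-frame [-0.015  0.023  1.244] in target-frame [-0.015  0.023  1.244] rot [-0.     0.001  0.016]
-0.075 [364.7 312.9]
0 [263.5 250.6]
0.075 [167.  191.1]
```

View pics/g6.png

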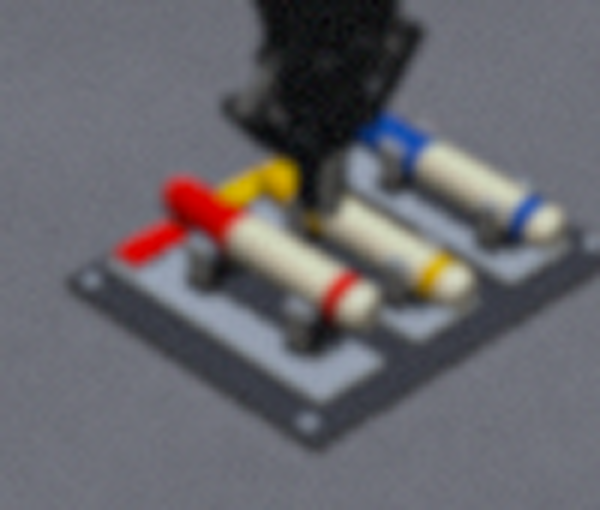

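```bash
python3 -m creep '[{"delta_pos":[0,0.02,0.7],"rot":[0,0,0],"claw":0},{"delta_pos":[0,0,0.5],"rot":[0,0,0],"claw":0},{"delta_pos":[0,0,0],"rot":[0,0,0],"claw":0},{"delta_pos":[0,0,0],"rot":[0,0,0],"claw":0}]'
python3 -m creep '[{"delta_pos":[0,0,0.08],"rot":[0,0,0],"claw":0},{"delta_pos":[0,0,0],"rot":[0,0,0],"claw":0}]'
python3 -m creep '[{"delta_pos":[0,0,0.08],"rot":[0,0,0],"claw":0},{"delta_pos":[0,0,0],"rot":[0,0,0],"claw":0}]'
python3 -m creep '[{"delta_pos":[0,0,0.06],"rot":[0,0,0],"claw":0},{"delta_pos":[0,0,0],"rot":[0,0,0],"claw":0}]'
```

```text
t: 16.45
position: [0.5462, -0.1045, 0.153]
orientation: [-0.0, 0.094, 0.996, 0.0]
contact_force: [-0.7, 1.5, 0.5]
opening: 0.001
t: 16.7
position: [0.5462, -0.1047, 0.1513]
orientation: [0.0, 0.094, 0.996, -0.0]
contact_force: [0.2, 0.0, -0.8]
opening: -0.002
t: 16.95
position: [0.5464, -0.1046, 0.1495]
orientation: [0.0, 0.094, 0.996, -0.0]
contact_force: [-0.6, -1.0, 3.7]
opening: -0.001
t: 17.2
position: [0.5466, -0.1045, 0.1485]
orientation: [0.001, 0.094, 0.996, -0.0]
contact_force: [-2.1, -0.3, 10.3]
opening: -0.0
```

```bash
python3 -m creep '[{"delta_pos":[0,0,0.06],"rot":[0,0,0],"claw":0},{"delta_pos":[0,0,0],"rot":[0,0,0],"claw":0}]'
python3 -m creep '[{"delta_pos":[0,0,0.06],"rot":[0,0,0],"claw":0},{"delta_pos":[0,0,0],"rot":[0,0,0],"claw":0}]'
python3 -m creep '[{"delta_pos":[0,0,0.06],"rot":[0,0,0],"claw":0},{"delta_pos":[0,0,0],"rot":[0,0,0],"claw":0}]'
```

```text
t: 17.45
position: [0.5468, -0.1045, 0.1475]
orientation: [0.001, 0.094, 0.996, -0.0]
contact_force: [-4.5, -0.4, 15.1]
opening: 0.001
t: 17.7
position: [0.5469, -0.1044, 0.1462]
orientation: [0.001, 0.094, 0.996, -0.0]
contact_force: [-3.6, -0.1, 14.9]
opening: -0.003
t: 17.95
position: [0.5469, -0.1043, 0.1445]
orientation: [0.001, 0.094, 0.996, -0.0]
contact_force: [-2.9, 1.3, 13.4]
opening: -0.001
```

```bash
python3 -m creep '[{"delta_pos":[0,0,0.08],"rot":[0,0,0],"claw":0},{"delta_pos":[0,0,0],"rot":[0,0,0],"claw":0}]'
python3 -m creep '[{"delta_pos":[0,0,0.08],"rot":[0,0,0],"claw":0},{"delta_pos":[0,0,0],"rot":[0,0,0],"claw":0}]'
python3 -m creep '[{"delta_pos":[0,0,0.08],"rot":[0,0,0],"claw":0},{"delta_pos":[0,0,0],"rot":[0,0,0],"claw":0}]'
```

```text
t: 18.2
position: [0.5467, -0.1044, 0.1421]
orientation: [0.001, 0.094, 0.996, -0.0]
contact_force: [-1.8, 0.1, 8.3]
opening: 0.0
t: 18.45
position: [0.5464, -0.1045, 0.1395]
orientation: [0.0, 0.094, 0.996, 0.0]
contact_force: [-0.1, 0.3, 3.7]
opening: 0.001
t: 18.7
position: [0.5459, -0.1048, 0.1367]
orientation: [-0.0, 0.094, 0.996, -0.0]
contact_force: [-0.2, 0.1, 0.4]
opening: -0.0
```

```bash
python3 -m creep '[{"delta_pos":[0,0,0.08],"rot":[0,0,0],"claw":0},{"delta_pos":[0,0,0],"rot":[0,0,0],"claw":0}]'
python3 -m creep '[{"delta_pos":[0,0,0.08],"rot":[0,0,0],"claw":0},{"delta_pos":[0,0,0],"rot":[0,0,0],"claw":0}]'
python3 -c "
from h import *
go([.584,-.112,.16],np.pi-.191)
c=read_camera('side')
cv2.imwrite('pics/g7.png',cv2.resize(c['frame'][115:200,265:365],None,fx=6,fy=6,interpolation=cv2.INTER_CUBIC))"
```

```text
t: 18.95
position: [0.5462, -0.1047, 0.1353]
orientation: [0.0, 0.094, 0.996, -0.0]
contact_force: [-1.1, -0.8, 5.0]
opening: -0.003
t: 19.2
position: [0.5464, -0.1044, 0.1344]
orientation: [0.0, 0.094, 0.996, -0.0]
contact_force: [-5.6, 0.6, 18.3]
opening: -0.001
t 19.2 pos [ 0.5464 -0.1044  0.1344] j [ 0.59  0.63 -0.71  1.88  0.55  0.83  0.98] F [-5.6  0.6 18.3]
delta now-frame [-1.535 -0.017 -1.022] in target-frame [-1.534 -0.011 -1.023] rot [-0.004  0.005  0.017]
```

View pics/g7.png

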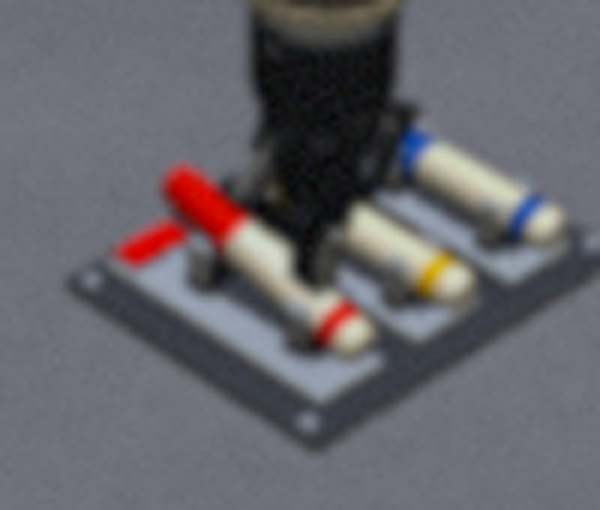

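The tail end is down, at (345,325), and the cap is still up, at (185,185). Now the cap end.

```bash
python3 -m creep '[{"delta_pos":[0,0,-0.5],"rot":[0,0,0],"claw":0},{"delta_pos":[0,0,-1],"rot":[0,0,0],"claw":0},{"delta_pos":[0,0,-0.6],"rot":[0,0,0],"claw":0},{"delta_pos":[-1,0,0],"rot":[0,0,0],"claw":0},{"delta_pos":[-1,0,0],"rot":[0,0,0],"claw":0}]'
python3 -m creep '[{"delta_pos":[-1,0,0],"rot":[0,0,0],"claw":0},{"delta_pos":[0,0,0.5],"rot":[0,0,0],"claw":0},{"delta_pos":[0,0,0.3],"rot":[0,0,0],"claw":0},{"delta_pos":[0,0,0],"rot":[0,0,0],"claw":0}]'
python3 -c "
from h import *
d=np.array([np.cos(.191),-np.sin(.191)])
P=np.array([.584,-.112])+.038*d
go([*P,.155],np.pi-.191)"
```

```text
t: 19.88
position: [0.5959, -0.1145, 0.1861]
orientation: [0.0, 0.094, 0.996, -0.0]
contact_force: [-0.4, -0.2, 0.4]
opening: -0.0
t: 20.38
position: [0.6186, -0.1186, 0.1646]
orientation: [-0.001, 0.094, 0.996, -0.0]
contact_force: [-0.0, -0.0, -0.2]
opening: -0.003
t 20.38 pos [ 0.6186 -0.1186  0.1646] j [ 0.56  0.69 -0.71  1.66  0.52  0.99  1.05] F [-0.  -0.  -0.2]
delta now-frame [-0.114 -0.004  0.386] in target-frame [-0.113 -0.004  0.386] rot [-0.002 -0.013  0.019]
```

```bash
python3 -m creep '[{"delta_pos":[-0.1,0,0.15],"rot":[0,0,0],"claw":0},{"delta_pos":[0,0,0.15],"rot":[0,0,0],"claw":0},{"delta_pos":[0,0,0],"rot":[0,0,0],"claw":0}]'
python3 -m creep '[{"delta_pos":[0,0,0.08],"rot":[0,0,0],"claw":0},{"delta_pos":[0,0,0],"rot":[0,0,0],"claw":0}]'
python3 -m creep '[{"delta_pos":[0,0,0.08],"rot":[0,0,0],"claw":0},{"delta_pos":[0,0,0],"rot":[0,0,0],"claw":0}]'
python3 -m creep '[{"delta_pos":[0,0,0.06],"rot":[0,0,0],"claw":0},{"delta_pos":[0,0,0],"rot":[0,0,0],"claw":0}]'
```

```text
t: 20.75
position: [0.6221, -0.1192, 0.1579]
orientation: [-0.0, 0.094, 0.996, -0.0]
contact_force: [-0.1, -0.4, 0.2]
opening: 0.001
t: 21.0
position: [0.6222, -0.1191, 0.1561]
orientation: [-0.0, 0.094, 0.996, -0.0]
contact_force: [-0.3, -0.7, 0.0]
opening: -0.003
t: 21.25
position: [0.6222, -0.1192, 0.154]
orientation: [-0.0, 0.094, 0.996, -0.0]
contact_force: [0.6, 0.1, -0.7]
opening: 0.0
t: 21.5
position: [0.6225, -0.1191, 0.1528]
orientation: [0.0, 0.094, 0.996, -0.0]
contact_force: [0.4, 0.4, 1.2]
opening: -0.0
```

```bash
python3 -m creep '[{"delta_pos":[0,0,0.08],"rot":[0,0,0],"claw":0},{"delta_pos":[0,0,0],"rot":[0,0,0],"claw":0}]'
python3 -m creep '[{"delta_pos":[0,0,0.07],"rot":[0,0,0],"claw":0},{"delta_pos":[0,0,0],"rot":[0,0,0],"claw":0}]'
python3 -m creep '[{"delta_pos":[0,0,0.07],"rot":[0,0,0],"claw":0},{"delta_pos":[0,0,0],"rot":[0,0,0],"claw":0}]'
```

```text
t: 21.75
position: [0.6225, -0.1191, 0.1508]
orientation: [0.0, 0.094, 0.996, 0.0]
contact_force: [-0.5, 0.4, 0.8]
opening: 0.001
t: 22.0
position: [0.6221, -0.1191, 0.1487]
orientation: [-0.0, 0.094, 0.996, -0.0]
contact_force: [-0.1, -0.1, -0.2]
opening: 0.002
t: 22.25
position: [0.6224, -0.1191, 0.1472]
orientation: [0.0, 0.094, 0.996, -0.0]
contact_force: [-0.4, 0.5, 2.2]
opening: 0.002
```

```bash
python3 -m creep '[{"delta_pos":[0,0,0.07],"rot":[0,0,0],"claw":0},{"delta_pos":[0,0,0],"rot":[0,0,0],"claw":0}]'
python3 -m creep '[{"delta_pos":[0,0,0.07],"rot":[0,0,0],"claw":0},{"delta_pos":[0,0,0],"rot":[0,0,0],"claw":0}]'
python3 -c "
from h import *
a=read_camera('side')
cv2.imwrite('pics/g8.png',cv2.resize(a['frame'][115:200,265:365],None,fx=6,fy=6,interpolation=cv2.INTER_CUBIC))"
```

```text
t: 22.5
position: [0.6226, -0.1192, 0.1457]
orientation: [0.0, 0.094, 0.996, -0.0]
contact_force: [0.1, -0.0, 4.7]
opening: -0.002
t: 22.75
position: [0.6229, -0.1192, 0.1441]
orientation: [0.001, 0.094, 0.996, -0.0]
contact_force: [1.2, 0.3, 4.6]
opening: 0.005
```

View pics/g8.png

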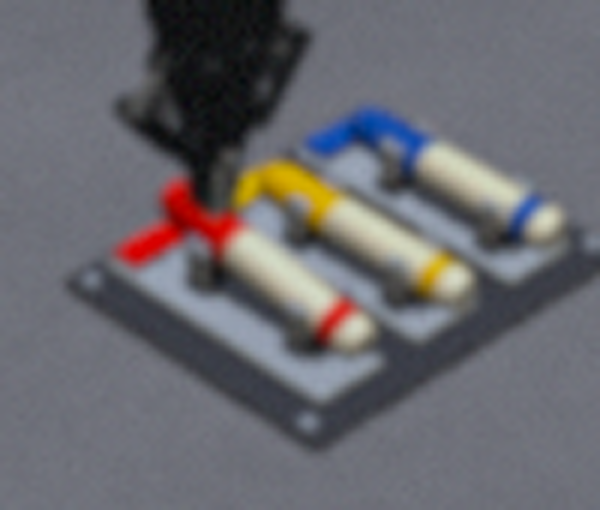

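The finger is on the cap at (212,205), and the cap end is going down. I'll press on.

```bash
python3 -m creep '[{"delta_pos":[0,0,0.08],"rot":[0,0,0],"claw":0},{"delta_pos":[0,0,0],"rot":[0,0,0],"claw":0}]'
python3 -m creep '[{"delta_pos":[0,0,0.08],"rot":[0,0,0],"claw":0},{"delta_pos":[0,0,0],"rot":[0,0,0],"claw":0}]'
python3 -m creep '[{"delta_pos":[0,0,0.08],"rot":[0,0,0],"claw":0},{"delta_pos":[0,0,0],"rot":[0,0,0],"claw":0}]'
```

```text
t: 23.05
position: [0.6232, -0.1192, 0.1422]
orientation: [0.001, 0.094, 0.996, 0.0]
contact_force: [1.7, -0.2, 4.8]
opening: -0.0
t: 23.3
position: [0.6232, -0.1193, 0.1401]
orientation: [0.001, 0.094, 0.996, 0.0]
contact_force: [2.3, -1.2, 5.1]
opening: 0.003
t: 23.55
position: [0.6226, -0.1192, 0.1377]
orientation: [0.0, 0.094, 0.996, 0.0]
contact_force: [1.9, -0.9, 3.8]
opening: 0.003
```

```bash
python3 -m creep '[{"delta_pos":[0,0,0.06],"rot":[0,0,0],"claw":0},{"delta_pos":[0,0,0],"rot":[0,0,0],"claw":0}]'
python3 -m creep '[{"delta_pos":[0,0,0.06],"rot":[0,0,0],"claw":0},{"delta_pos":[0,0,0],"rot":[0,0,0],"claw":0}]'
```

```text
t: 23.8
position: [0.6218, -0.1191, 0.1357]
orientation: [-0.001, 0.094, 0.996, -0.0]
contact_force: [2.6, -0.6, 1.9]
opening: 0.002
t: 24.05
position: [0.6215, -0.1191, 0.134]
orientation: [-0.001, 0.094, 0.996, -0.0]
contact_force: [-0.0, 1.0, 0.4]
opening: 0.0
```

```bash
python3 -m creep '[{"delta_pos":[0,0,0.06],"rot":[0,0,0],"claw":0},{"delta_pos":[0,0,0],"rot":[0,0,0],"claw":0}]'
python3 -m creep '[{"delta_pos":[0,0,0.05],"rot":[0,0,0],"claw":0},{"delta_pos":[0,0,0],"rot":[0,0,0],"claw":0}]'
```

```text
t: 24.3
position: [0.6219, -0.1191, 0.1328]
orientation: [-0.0, 0.094, 0.996, -0.0]
contact_force: [0.4, 0.3, 0.1]
opening: 0.0
t: 24.55
position: [0.6223, -0.1191, 0.1321]
orientation: [-0.0, 0.094, 0.996, -0.0]
contact_force: [-0.7, 0.1, 3.4]
opening: 0.0
```

```bash
python3 -m creep '[{"delta_pos":[0,0,0.06],"rot":[0,0,0],"claw":0},{"delta_pos":[0,0,0],"rot":[0,0,0],"claw":0}]'
python3 -m creep '[{"delta_pos":[0,0,0.04],"rot":[0,0,0],"claw":0},{"delta_pos":[0,0,0],"rot":[0,0,0],"claw":0}]'
```

```text
t: 24.8
position: [0.6224, -0.119, 0.1317]
orientation: [0.0, 0.094, 0.996, -0.0]
contact_force: [-4.6, 0.0, 13.9]
opening: 0.0
t: 25.05
position: [0.6225, -0.1189, 0.1316]
orientation: [0.001, 0.094, 0.996, -0.0]
contact_force: [-7.5, -1.1, 22.3]
opening: 0.004
```

The cap end is home, stiff at TCP z = 0.1317. I'll check the tail end by touching it again.

```bash
python3 -m creep '[{"delta_pos":[0,0,-0.5],"rot":[0,0,0],"claw":0},{"delta_pos":[0,0,-0.5],"rot":[0,0,0],"claw":0},{"delta_pos":[1,0,0],"rot":[0,0,0],"claw":0},{"delta_pos":[1,0,0],"rot":[0,0,0],"claw":0},{"delta_pos":[1,0,0],"rot":[0,0,0],"claw":0}]'
python3 -m creep '[{"delta_pos":[0,0,0.4],"rot":[0,0,0],"claw":0},{"delta_pos":[0,0,0.3],"rot":[0,0,0],"claw":0},{"delta_pos":[0,0,0],"rot":[0,0,0],"claw":0},{"delta_pos":[0,0,0],"rot":[0,0,0],"claw":0}]'
```

```text
t: 25.68
position: [0.5481, -0.1049, 0.1548]
orientation: [0.0, 0.094, 0.996, 0.0]
contact_force: [-0.7, 0.4, 0.5]
opening: 0.002
t: 26.18
position: [0.5492, -0.105, 0.1369]
orientation: [0.0, 0.094, 0.996, 0.0]
contact_force: [0.5, 0.4, 0.2]
opening: 0.001
```

```bash
python3 -m creep '[{"delta_pos":[0,0,0.14],"rot":[0,0,0],"claw":0},{"delta_pos":[0,0,0],"rot":[0,0,0],"claw":0}]'
python3 -m creep '[{"delta_pos":[0,0,0.07],"rot":[0,0,0],"claw":0},{"delta_pos":[0,0,0],"rot":[0,0,0],"claw":0}]'
python3 -m creep '[{"delta_pos":[0,0,0.06],"rot":[0,0,0],"claw":0},{"delta_pos":[0,0,0],"rot":[0,0,0],"claw":0}]'
```

```text
t: 26.42
position: [0.5485, -0.1051, 0.1332]
orientation: [-0.0, 0.094, 0.996, -0.0]
contact_force: [-0.4, 0.5, 0.3]
opening: 0.001
t: 26.68
position: [0.5487, -0.1051, 0.132]
orientation: [0.0, 0.094, 0.996, -0.0]
contact_force: [-0.7, -0.2, 4.2]
opening: -0.001
t: 26.92
position: [0.5488, -0.1049, 0.1317]
orientation: [0.0, 0.094, 0.996, -0.0]
contact_force: [-6.3, 0.0, 18.8]
opening: -0.004
```

Both ends are stiff at the same height of 0.1317, so the marker is level. Lifting clear and backing off before a last look.

```bash
python3 -m creep '[{"delta_pos":[0,0,-0.5],"rot":[0,0,0],"claw":0},{"delta_pos":[0,0,-1],"rot":[0,0,0],"claw":0},{"delta_pos":[0,0,-1],"rot":[0,0,0],"claw":0},{"delta_pos":[0,0,-1],"rot":[0,0,0],"claw":0},{"delta_pos":[0.5,1,-0.5],"rot":[0,0,0],"claw":0}]'
python3 -m creep '[{"delta_pos":[1,1,0],"rot":[0,0,0],"claw":0},{"delta_pos":[1,1,0],"rot":[0,0,0],"claw":0},{"delta_pos":[1,1,0],"rot":[0,0,0],"claw":0},{"delta_pos":[1,1,0],"rot":[0,0,0],"claw":0},{"delta_pos":[0,0,0],"rot":[0,0,0],"claw":0}]'
python3 - <<'E'
from h import *
c=read_camera("side");t=read_camera("top")
a=cv2.resize(c["frame"][115:200,265:365],None,fx=4,fy=5,interpolation=cv2.INTER_CUBIC)
b=cv2.resize(t["frame"][160:245,330:430],None,fx=4,fy=5,interpolation=cv2.INTER_CUBIC)
cv2.imwrite("pics/g9.png",np.hstack([a,b]))
for n,cc in(("side",c),("top",t)):
  for th in("tape","carton"):
    for d in boxes_of(n,th)[:1]: print(n,th,c2w(cc,d["location"]).round(3))
print(get_obs()["contact_force"],get_obs()["t"])
E
```

```text
t: 27.55
position: [0.5417, -0.0796, 0.2314]
orientation: [0.001, 0.096, 0.995, -0.0]
contact_force: [0.2, 0.4, -0.2]
opening: -0.001
t: 28.18
position: [0.4595, 0.0419, 0.2305]
orientation: [-0.0, 0.091, 0.996, 0.0]
contact_force: [0.5, 0.1, 0.5]
opening: -0.004
side tape [0.747 0.15  0.035]
side carton [0.699 0.372 0.061]
top tape [0.756 0.144 0.05 ]
top carton [0.709 0.349 0.057]
[ 0.43792141  0.57647361 -0.04844781] 28.475
```

The viewer's picture limit is reached, so I'll check the red marker's position numerically.

```bash
python3 - <<'E'
from h import *
d=np.array([np.cos(.191),-np.sin(.191)]);n=np.array([-d[1],d[0]])
c=read_camera("top");im=c["frame"][160:245,345:425].astype(int)
hsv=cv2.cvtColor(im.astype(np.uint8),cv2.COLOR_BGR2HSV)
H,S,V=hsv[...,0],hsv[...,1],hsv[...,2]
for nm,k,z,y0 in(("red",((H<8)|(H>172))&(S>130)&(V>110),.0463,0),("yellow",(H>18)&(H<35)&(S>130)&(V>110),.037,-.075),("blue",(H>100)&(H<125)&(S>150)&(V>110),.037,-.15)):
  N,l,st,ce=cv2.connectedComponentsWithStats(k.astype(np.uint8))
  for i in range(1,N):
    if st[i,4]>8:
      p=p2w(c,ce[i]+[345,160],z)[:2]-[.584,-.112];print(nm,st[i,4],"place x,y mm",(1e3*np.array([p@d,p@n-y0])).round(1))
E
```

```text
red 196 place x,y mm [66.3  1.5]
yellow 230 place x,y mm [62.   1.2]
blue 218 place x,y mm [63.4  1.6]
blue 35 place x,y mm [-55.4  -0.3]
```

```bash
python3 -c "
from station import *
print(job_done())"
```

```text
the job is handed in; nothing more can be done
None
```

The red marker is pressed home in the empty clips with its cap towards the red tag, and I handed the job in at about 28.5 s of the 67 s.

**What I did:** I gripped the marker at its middle and lowered it by feel. It touched the clips at an axis height of about 64 mm, which puts the lips at about 57 mm. I let go of it there, then pressed the tail end (15 N at the snap) and then the cap end (about 5 N). The highest force I read was about 22 N, pressing on the saddle.

**Last checks:**
- **Seating:** touched again, both ends stopped hard at the same height (TCP at 131.7 mm), so the marker is level. I could not read the jaw angles directly.
- **Position:** in the last top image the red cap and tag sat within 0.3 mm sideways of the blue and yellow ones, and about 3 to 4 mm along the strip. That is within the 15 mm allowed.
- **Other things:** the tape and carton came out within about 4 mm of their first readings. The blue and yellow markers showed no visible shift, but I did not measure them against their starting positions.
- **Release:** the arm was clear and the wrist force was about zero.

**Failed or disagreed:**
- **Strip position:** the strip seems to run from x = -68 to +102 mm, not ±85 mm. I fitted the rack pose with that, and both cameras then agreed.
- **Cap clip:** it needed only about 5 N against 15 N at the tail, and the finger met the cap about 4 mm lower than I expected.
- **Last picture:** I could not view the final image because the 12-picture limit was reached, so the final check was numerical only.
- **Unused variable:** in my first move I left the rows in a shell variable as well, but that variable was never used. All moves were typed on the command line.

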